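Change the tape cassette of the label printer

TASK

The label printer has run out of tape: pull the empty cassette straight up out of its open bay and lay it flat, right side up, on the bare table. Then take the new cassette, the one as thick as the old, not the slim one, set it in the bay the same way round and press it straight down until it snaps past the clips and sits fully home. Finish with the robot still on the cassette, pressing it firmly down, and leave everything else where it is.

Things in the scene. Friction and masses are not known exactly. Their poses are not given: they have to be found in the camera images.
- printer: white desktop label printer, fixed, 140 mm deep (its x -75 to +65), 104 mm wide. Origin under it at table height, z up; the sloping keypad (-x) faces the robot. Flat deck 44 mm above the table with the cassette bay sunk in it. The bay's cover stands open at the left (+y), leaning outwards from its hinge at y +52 to its edge at y +105, 105 mm above the table.
- bay_floor: floor of the printer's bay, 44 mm (x) by 60.5 mm (y); origin at the middle of its upper face, 22 mm along +x from the printer's origin and 30 mm above the table, axes as the printer's. A cassette is home when its origin and axes coincide with these. The bay is 14 mm deep. A dark block 10 mm high fills its (-x, -y) corner, so a cassette fits only one way round.
- bay_rim (a point): middle of the bay's mouth, level with the deck, 14 mm above bay_floor. A smooth 45 degree lead-in 3.5 mm wide surrounds the mouth; below it a cassette has 2 mm play to each side along x, 1.2 mm along y.
- clip_left (a joint): outward travel (m) of the sprung clip in the middle of the bay's +y end (another like it at the -y end); 0 at rest, at most 0.004. A cassette drops to 6 mm above the floor, where both clips stop it; pushing it past them takes 7 to 15 N (most at 4 to 5 mm above the floor), then the force drops and it goes to the floor. Pulling one out takes about as much.
- cassette_empty: empty tape cassette, snapped in the bay at the start and standing 13 mm above the deck: a grey block 40 mm (x) by 58 mm (y), 27 mm thick (z up), 40 g. Origin at the middle of the underside. Its (-x, -y) corner is cut away (11 x 14 mm). A rib 2 mm proud on each short end, 5 mm above the underside. Grip its plain long sides, 40 mm apart, from above.
- cassette_new: new tape cassette lying flat, right side up, on the table: shape, size, origin and axes as cassette_empty (40 x 58 x 27 mm, cut corner at -x, -y), about 60 g; a wide white roll shows on its top. Its x axis points ahead, within 0.5 rad.
- cassette_slim: cassette for narrow tape, same outline (40 x 58 mm) but only 14 mm thick, lying near the new one; stays where it is. Origin at the middle of the underside. Just beyond these two (x 0.55 to 0.57, y -0.03 to 0.05) the table is bare.
- washi_roll: roll of patterned paper tape lying flat, 41 mm across, 15 mm high; origin at the middle of the underside; stays.
- hole_punch: hole punch pliers with teal handles lying on the side, 52 x 142 mm, long way along its y, 16 mm high; origin at the middle of the underside; stays.
- thread_cone: upright cone of gold thread, 62 mm across, 150 mm tall; origin at the middle of the underside; stays.
- scissors_black: black scissors lying flat, 66 x 162 mm, long way along its y, 11 mm high; origin at the middle of the underside; stays.
- lizard_black: lizard of black beads lying flat, 94 x 162 mm, 9 mm high; origin at the middle of the underside; stays.

How it is judged:
By the outcome, as a careful person would: the job done as asked, in the order asked, and still so for the second after the job is handed in, while the arm keeps its last pose, push and grip.
It also fails if it takes over 53 s, if anything falls off the work surface, if the arm or the gripper's body presses on something with over 40 N, if the wrist force passes 120 N, or if a joint passes its speed limit or range.

ROBOT

A 6-joint arm with a two-finger parallel gripper is mounted at the origin on a cart in front of the work surface, level with it; the furniture and walls round the work are solid. World frame = base frame: x ahead of the robot, y to its left, z up, the work surface at z = 0. Lengths are in m, angles in degrees, forces in N, time in s.
With the tool pointing down it reaches from about 0.3 to 0.75 m from the base axis. Payload 8.5 kg.
Tool frame: the origin (TCP) lies at the very end of the fingers, on their centre line; the grasp point (between the pads) lies 19 mm behind it (env.hold_point_z is the distance from the TCP to the grasp point, in m); z points along the fingers, y is the line along which they close (so a half turn about z gives the same grasp; the last joint's range is limited). The gripper opens to 85 mm and grips with 20 to 120 N. Pads are 22 mm wide; open, the fingers measure 114 mm over their backs; the gripper's body (76 mm by 85 mm) begins 54 mm behind the grasp point. The pads swing forward as they close: fully open they stand 13 mm farther back than shut.
Start: joints at [-86.935, 21.807, 74.336, -0, 83.858, -12.336], TCP at [0.146, -0.53, 0.231] pointing down, gripper open.
Joint ranges: [-178.18, 178.18], [-50.72, 133.34], [12.68, 142.11], [-81.47, 261.47], [9.98, 163.14], [-165.26, 165.26]. Speed limits (degrees/s): [136.94, 136.94, 180, 180, 180, 180].

INTERFACE

Orientations are given as a 3x3 rotation matrix whose columns are the frame's x, y, z axes.
In Python, from rig import env, optics gives the robot as it stands.
- The arm moves only by the shell command python3 -m jog 'ROWS' [OPENING] [FORCE]. ROWS is JSON, a list of rows, each an object with "linear": the shift along the tool's x, y, z in units of 40 mm (1.0 is 40 mm), a list of three; "roll": the turn about the tool's z in units of 5 degrees (1.0 is 5 degrees). A call has 1 to 12 rows; each row shifts and turns the commanded pose from where the row before left it, along the tool's axes as they then stand; what a row does not reach is not made up. A row lasts 1/12 s, in which the tool goes at most 41.7 mm and 7.16 degrees, less where a joint would pass 70% of its speed; a pose out of reach is approached as far as the arm can. A call is refused whole if a number of a shift passes 1 or a number of a turn 1, either way. A call with a gripper value outside its range is refused whole. OPENING is the opening, from -1 (shut) to 1 (fully open), set as the call begins (- or left out, the last holds). The fingers move at their own pace and stop on an object; FORCE is the grip in N (left out, the last holds). Time passes only in rows, so rows that do not move let the fingers close. It gives the time, the measured TCP pose, the force, the opening and the grip force at its end, in the units of the state.
- env.observe(): the state, without advancing time (a new reading comes with each control period).
- optics.get_image(name): name is "scene" or "side" or "wrist"; returns the picture (480x640x3 uint8, red, green, blue); there is no depth.
- optics.calibration(name): a dict with "fov_y" (degrees; the focal length in pixels is half the picture's height over the tangent of half this angle, whatever the lens; pixels are square), "cx", "cy" (the principal point, pixels), "D" ([k1, k2, p1, p2, k3] as OpenCV has them; the pictures are not rectified), "T" (4x4, takes a point from camera to world coordinates). Camera axes: x right, y down, z forward; pixel columns grow to the right and rows downward; lengths in m; the calibration is good to about 2 mm. A picture is of the moment at which its call begins: read the wrist's pose just before it. calibration takes no time and is no camera call; for the wrist camera it gives the pose at the moment of the call.
- env.close_job(): hands the job in; it is judged then, once.
The state is a dict: "time_s": time; "q": joint angles; "qvel": joint speeds; "joint_efforts": joint torques, N m; "position": TCP position; "tool_rot": TCP orientation; "ft_force": force on the tool from outside, world axes, zero at the start; "wrist_torque": the same for the moment, N m; "grip_width": finger opening in m; "gripper_force": force on a finger pad.
Only numpy, scipy, OpenCV 4.12 (cv2) and the standard library are available. Lean on these libraries where they do the work, as an engineer would, in place of code of your own. Each camera call takes 0.05 s, during which the arm holds its last target. There are 200 camera calls.

## Working session

There is one attempt and no reset: what is moved stays moved. The work goes in short steps, Python scripts to look and compute and a shell command to move; the robot and the scene stay as the last step left them, time stands still between calls to the robot, and variables do not carry over. Pictures are saved under pics/ and viewed, at most 10 in all, crops included, and the job is handed in when it is done.

```bash
ls; mkdir -p pics; cat > h.py <<'E'
import numpy as np, cv2, json
from rig import env, optics
def cal(n):
    c=optics.calibration(n); f=240/np.tan(np.radians(c["fov_y"])/2)
    return np.array([[f,0,c["cx"]],[0,f,c["cy"]],[0,0,1.]]),np.array(c["D"],float),np.array(c["T"])
def ray(C,px):
    K,D,T=C
    u=cv2.undistortPoints(np.array([[px]],float),K,D)[0,0]
    return T[:3,3],T[:3,:3]@np.array([u[0],u[1],1])
def onz(C,px,z):
    o,d=ray(C,px); return o+d*(z-o[2])/d[2]
def proj(C,P):
    K,D,T=C; Ti=np.linalg.inv(T)
    return cv2.projectPoints(np.atleast_2d(P).astype(float),cv2.Rodrigues(Ti[:3,:3])[0],Ti[:3,3],K,D)[0][:,0]
def tri(obs):
    A=np.zeros((3,3));b=np.zeros(3)
    for C,px in obs:
        o,d=ray(C,px); d=d/np.linalg.norm(d); M=np.eye(3)-np.outer(d,d); A+=M;b+=M@o
    x=np.linalg.solve(A,b)
    return x
E
python3 - <<'E'
from h import *
s=env.observe(); print(s)
for n in("scene","side"):
    cv2.imwrite(f"pics/{n}0.png",optics.get_image(n)[:,:,::-1]); K,D,T=cal(n); print(n,K[0],D,T.round(3).tolist())
E
```

```text
pics
{'time_s': 0.0, 'q': array([-8.69357396e+01,  2.18424656e+01,  7.43847813e+01,  1.63592379e-03,
        8.38582359e+01, -1.23362456e+01]), 'qvel': array([-0.11348291,  0.00651018,  0.02194383,  0.18088076,  0.09593231,
        0.06640164]), 'joint_efforts': array([-7.93327490e-04, -4.48456013e+01, -2.31278408e+01, -2.28978615e-04,
        4.84001823e-03, -1.24132512e-05]), 'position': array([ 0.14604538, -0.52995525,  0.23069779]), 'tool_rot': array([[ 9.64093885e-01,  2.65561628e-01, -5.14061421e-05],
       [ 2.65561407e-01, -9.64092794e-01,  1.49134058e-03],
       [ 3.46482543e-04, -1.45144382e-03, -9.99998887e-01]]), 'ft_force': array([-0.97824024, -0.32053686, -0.29058831]), 'wrist_torque': array([-0.02009492, -0.0669293 ,  0.03787807]), 'gripper_force': 0.0, 'grip_width': 0.08501798962855274}
scene [540.16148476   0.         315.96254251] [-0.10544568  0.          0.          0.          0.        ] [[-0.855, -0.34, 0.392, -0.009], [-0.518, 0.591, -0.619, 1.015], [-0.021, -0.732, -0.681, 0.924], [0.0, 0.0, 0.0, 1.0]]
side [519.06446262   0.         319.09515386] [-0.12369647  0.          0.          0.          0.        ] [[0.997, 0.048, -0.062, 0.574], [0.076, -0.389, 0.918, -0.673], [0.02, -0.92, -0.392, 0.475], [0.0, 0.0, 0.0, 1.0]]
```

View pics/scene0.png

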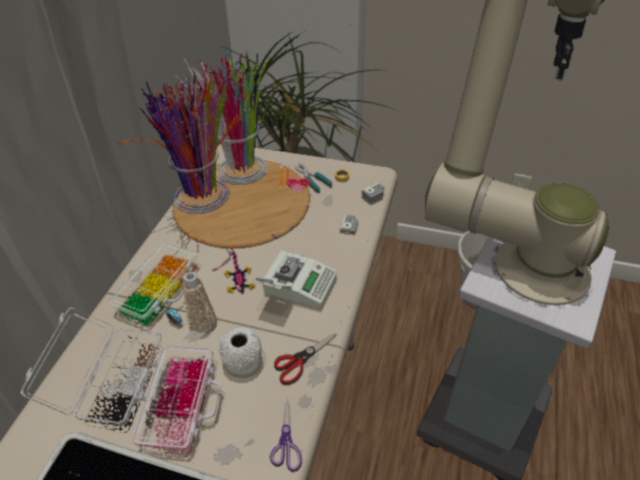

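View pics/side0.png

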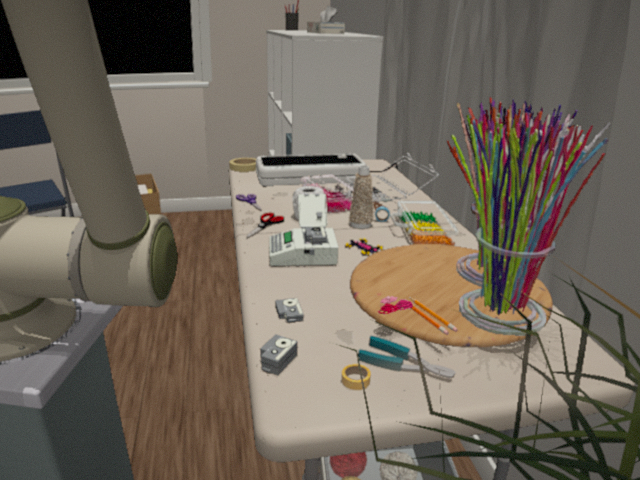

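Scene view: printer at (298,278), two cassettes at (372,192) (thick) and (348,225) (slim). Side view: printer at (303,245), thick at (279,353), slim at (289,310). Next I'll get rough positions and the wrist camera mounting.

```bash
python3 - <<'E'
from h import *
a,b=cal("scene"),cal("side"); w=cal("wrist"); s=env.observe()
for n,p,q in[("emptytop",(290,266),(315,236)),("newtop",(373,189),(281,347)),("slimtop",(349,221),(289,305)),("washi",(343,176),(357,377))]:
    print(n,tri([(a,p),(b,q)]).round(3))
Tt=np.eye(4);Tt[:3,:3]=s["tool_rot"];Tt[:3,3]=s["position"]
print((np.linalg.inv(Tt)@w[2]).round(3).tolist(),w[0].round(1).tolist(),w[1])
E
```

```text
emptytop [0.497 0.33  0.049]
newtop [ 0.476 -0.041  0.026]
slimtop [0.472 0.097 0.017]
washi [ 0.589 -0.076  0.006]
[[-0.001, -0.958, -0.286, 0.072], [1.0, -0.001, 0.001, 0.001], [-0.001, -0.286, 0.958, -0.143], [0.0, 0.0, 0.0, 1.0]] [[377.6, 0.0, 320.6], [0.0, 377.6, 234.1], [0.0, 0.0, 1.0]] [-0.03775859  0.          0.          0.          0.        ]
```

```bash
cat >> h.py <<'E'
def yaw(R): return np.degrees(np.arctan2(R[1,0],R[0,0]))
def plan(p1,y1,N,p0=None,y0=None):
    """constant tool-frame row repeated N times: from current to p1,yaw y1"""
    s=env.observe(); p0=s["position"] if p0 is None else p0; y0=yaw(s["tool_rot"]) if y0 is None else y0
    dy=np.radians((y1-y0)/N); M=np.zeros((2,2)); a=np.radians(y0)
    for i in range(N):
        c,sn=np.cos(a+i*dy),np.sin(a+i*dy); M+=np.array([[c,sn],[sn,-c]])
    d=np.array(p1)-p0; v=np.linalg.solve(M,d[:2])
    print("row lin",(np.r_[v,-d[2]/N]/.04).round(3),"roll",round(-np.degrees(dy)/5,3),"mm/row",round(np.linalg.norm(np.r_[v,d[2]/N])*1e3,1),"x",N)
E
python3 - <<'E'
from h import *
plan([.45,.16,.26],90,21); plan([.45,.16,.26],90,23)
E
```

```text
row lin [ 0.93  -0.254 -0.035] roll -0.71 mm/row 38.6 x 21
row lin [ 0.85  -0.23  -0.032] roll -0.649 mm/row 35.2 x 23
```

```bash
python3 -m jog '[{"linear":[0.85,-0.23,-0.03],"roll":-0.65},{"linear":[0.85,-0.23,-0.03],"roll":-0.65},{"linear":[0.85,-0.23,-0.03],"roll":-0.65},{"linear":[0.85,-0.23,-0.03],"roll":-0.65},{"linear":[0.85,-0.23,-0.03],"roll":-0.65},{"linear":[0.85,-0.23,-0.03],"roll":-0.65},{"linear":[0.85,-0.23,-0.03],"roll":-0.65},{"linear":[0.85,-0.23,-0.03],"roll":-0.65},{"linear":[0.85,-0.23,-0.03],"roll":-0.65},{"linear":[0.85,-0.23,-0.03],"roll":-0.65},{"linear":[0.85,-0.23,-0.03],"roll":-0.65},{"linear":[0.85,-0.23,-0.03],"roll":-0.65}]' 1
python3 -m jog '[{"linear":[0.85,-0.23,-0.03],"roll":-0.65},{"linear":[0.85,-0.23,-0.03],"roll":-0.65},{"linear":[0.85,-0.23,-0.03],"roll":-0.65},{"linear":[0.85,-0.23,-0.03],"roll":-0.65},{"linear":[0.85,-0.23,-0.03],"roll":-0.65},{"linear":[0.85,-0.23,-0.03],"roll":-0.65},{"linear":[0.85,-0.23,-0.03],"roll":-0.65},{"linear":[0.85,-0.23,-0.03],"roll":-0.65},{"linear":[0.85,-0.23,-0.03],"roll":-0.65},{"linear":[0.85,-0.23,-0.03],"roll":-0.65},{"linear":[0.85,-0.23,-0.03],"roll":-0.65},{"linear":[0,0,0],"roll":0},{"linear":[0,0,0],"roll":0}]' | head -0; python3 -m jog '[{"linear":[0.85,-0.23,-0.03],"roll":-0.65},{"linear":[0.85,-0.23,-0.03],"roll":-0.65},{"linear":[0.85,-0.23,-0.03],"roll":-0.65},{"linear":[0.85,-0.23,-0.03],"roll":-0.65},{"linear":[0.85,-0.23,-0.03],"roll":-0.65},{"linear":[0.85,-0.23,-0.03],"roll":-0.65},{"linear":[0.85,-0.23,-0.03],"roll":-0.65},{"linear":[0.85,-0.23,-0.03],"roll":-0.65},{"linear":[0.85,-0.23,-0.03],"roll":-0.65},{"linear":[0.85,-0.23,-0.03],"roll":-0.65},{"linear":[0.85,-0.23,-0.03],"roll":-0.65},{"linear":[0,0,0],"roll":0}]'
python3 - <<'E'
from h import *
s=env.observe();w=cal("wrist")
cv2.imwrite("pics/w1.png",optics.get_image("wrist")[:,:,::-1]); np.savez("w1",K=w[0],D=w[1],T=w[2]); print(s["position"],yaw(s["tool_rot"]),abs(s["qvel"]).max(),s["q"])
E
```

```text
time_s: 1.1
position: [0.4218, -0.2185, 0.2455]
tool_rot: [[0.58, 0.815, -0.0], [0.815, -0.58, 0.0], [0.0, -0.001, -1.0]]
ft_force: [-0.0, 0.3, -0.1]
grip_width: 0.0852
gripper_force: 0.0
time_s: 2.1
position: [0.4476, 0.1646, 0.259]
tool_rot: [[-0.011, 1.0, -0.001], [1.0, 0.011, 0.001], [0.001, -0.001, -1.0]]
ft_force: [-0.9, 0.1, 0.5]
grip_width: 0.0856
gripper_force: 0.0
[0.44755557 0.16464813 0.25897381] 90.61938623554607 5.582177579845814 [ 5.88443457 13.23773871 82.31400071  0.08855238 84.47142319  5.25647591]invalid input
```

View pics/w1.png

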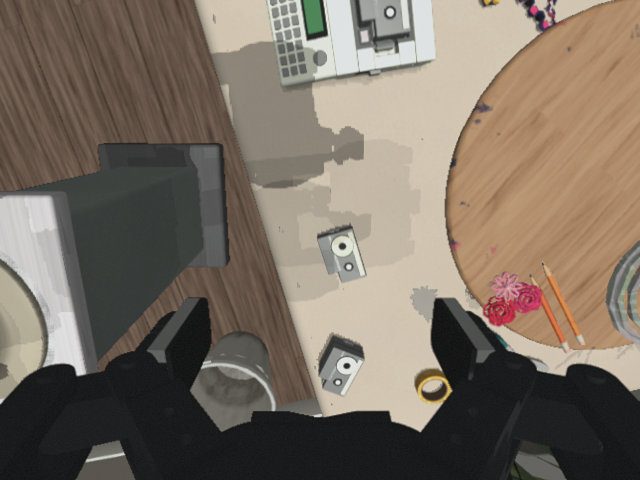

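Wrist view 1: printer at top (bay near (388,15)), slim cassette (342,253), new cassette (341,364), washi (433,386). I'll move towards the printer for the second view.

```bash
python3 -m jog '[{"linear":[0.8,0.2,0.2]},{"linear":[0.8,0.2,0.2]},{"linear":[0.8,0.2,0.2]},{"linear":[0.8,0.2,0.2]},{"linear":[0,0,0]}]'
python3 - <<'E'
from h import *
s=env.observe();w=cal("wrist"); im=optics.get_image("wrist")[:,:,::-1]
cv2.imwrite("pics/w2.png",im); np.savez("w2",K=w[0],D=w[1],T=w[2]); print(s["position"],yaw(s["tool_rot"]),abs(s["qvel"]).max())
E
```

```text
[0.4482746  0.16244634 0.25881182] 90.4357534591087 4.1417078363689965invalid input
```

View pics/w2.png

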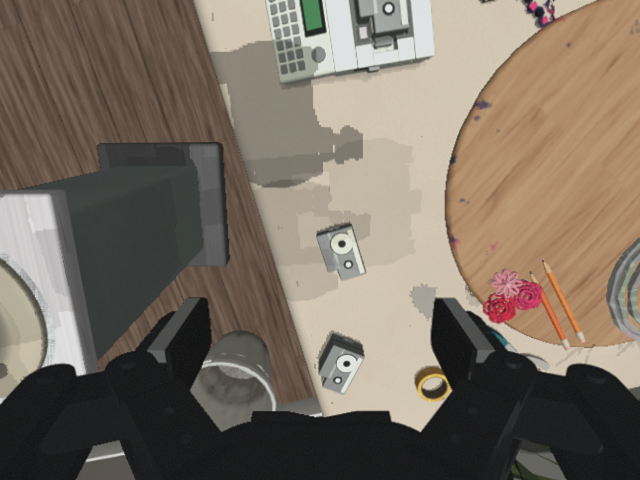

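The move was refused because each row needs "roll", so this picture matches view 1. I'll resend it.

```bash
python3 -m jog '[{"linear":[0.8,0.2,0.2],"roll":0},{"linear":[0.8,0.2,0.2],"roll":0},{"linear":[0.8,0.2,0.2],"roll":0},{"linear":[0.8,0.2,0.2],"roll":0},{"linear":[0,0,0],"roll":0},{"linear":[0,0,0],"roll":0}]'
python3 - <<'E'
from h import *
s=env.observe();w=cal("wrist"); im=optics.get_image("wrist")[:,:,::-1]
cv2.imwrite("pics/w3.png",im); np.savez("w3",K=w[0],D=w[1],T=w[2]); print(s["position"],yaw(s["tool_rot"]),abs(s["qvel"]).max())
a=cv2.imread("pics/w2.png")
cv2.imwrite("pics/c2.png",cv2.resize(a[210:410,300:380],None,fx=3,fy=3,interpolation=cv2.INTER_CUBIC))
b=cv2.resize(a[0:100,250:450],None,fx=4,fy=4,interpolation=cv2.INTER_CUBIC)
cv2.imwrite("pics/c1.png",b)
E
```

```text
time_s: 2.7
position: [0.4813, 0.2879, 0.2258]
tool_rot: [[-0.002, 1.0, -0.002], [1.0, 0.002, -0.001], [-0.001, -0.002, -1.0]]
ft_force: [-0.3, -0.5, -0.2]
grip_width: 0.0853
gripper_force: 0.0
[0.48131153 0.28787795 0.22576997] 90.14238180149998 2.161926422711229
```

View pics/w3.png

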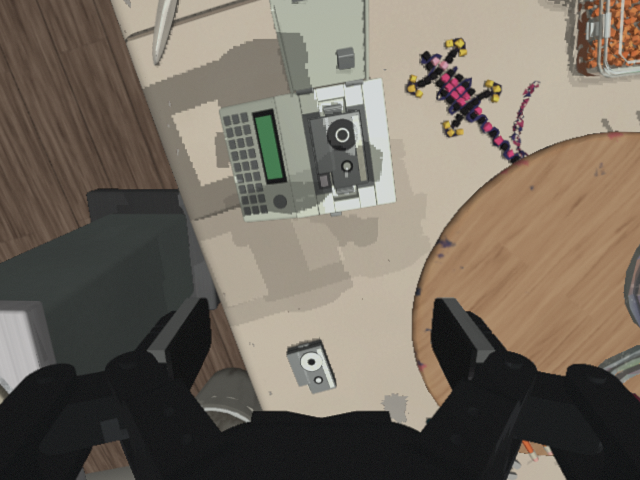

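Wrist view 3: printer centred at (310,150) with the empty cassette at (342,152). Next, an enlarged composite: printer (view 3) on the left, new and slim cassettes (view 2) on the right.

```bash
python3 - <<'E'
import cv2,numpy as np
a=cv2.imread("pics/w3.png")[80:220,295:400]; b=cv2.imread("pics/w2.png")[215:405,305:375]
A=cv2.resize(a,None,fx=4,fy=4,interpolation=cv2.INTER_CUBIC); B=cv2.resize(b,None,fx=3,fy=3,interpolation=cv2.INTER_CUBIC)
o=np.zeros((600,660,3),np.uint8);o[:560,:420]=A;o[:570,440:650]=B; cv2.imwrite("pics/comp.png",o)
E
```

```text
(no output)
```

View pics/comp.png

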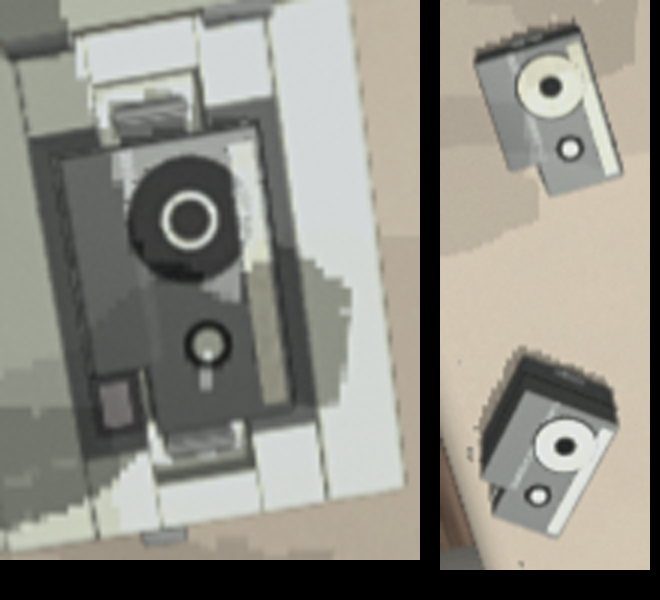

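Composite: empty cassette's top corners are at (62,158), (258,130), (297,408), with the cut at (145,372)/(158,430). The new cassette's top has TL (525,388), TR (617,427), BR (555,538), left end (482,475).

```bash
cat >> h.py <<'E'
from scipy.optimize import least_squares
def load(n): z=np.load(n+".npz"); return z["K"],z["D"],z["T"]
def fit(obs,g,fixz=None):
    """obs: list (C,px,(lx,ly)) points on top face; pose x,y,yaw,z"""
    def pt(p,l):
        c,s=np.cos(p[2]),np.sin(p[2]); return [p[0]+c*l[0]-s*l[1],p[1]+s*l[0]+c*l[1],p[3] if fixz is None else fixz]
    f=lambda p:np.concatenate([proj(C,pt(p,l))[0]-px for C,px,l in obs])
    r=least_squares(f,g,x_scale=[.01,.01,.1,.01]); print("x,y,yaw,z",r.x.round(4),"deg",np.degrees(r.x[2]).round(2),"res",np.abs(r.fun).max().round(2)); return r.x
E
cat > m1.py <<'E'
from h import *
L=lambda u,v:((u+.5)/4-.5+295,(v+.5)/4-.5+80)
R=lambda u,v:((u-440+.5)/3-.5+305,(v+.5)/3-.5+215)
w3=load("w3");w2=load("w2")
e=[(62,158,-20,29),(258,130,20,29),(297,408,20,-29),(158,430,-9,-29),(145,372,-9,-15),(92,380,-20,-15)]
o=[(w3,L(u,v),(a/1e3,b/1e3)) for u,v,a,b in e]
fit(o,[.48,.33,-.1,.057]); E=fit(o,[.48,.33,-.1,.057],.057)
# hub triangulated from two wrist views
print("hub tri",tri([(w3,L(188,220)),(w2,(389,9))]).round(4))
n=[(525,388,-20,29),(617,427,20,29),(555,538,20,-29),(492,515,-9,-29),(482,475,-20,-15)]
o=[(w2,R(u,v),(a/1e3,b/1e3)) for u,v,a,b in n]
fit(o,[.48,-.04,-.3,.027]); fit(o,[.48,-.04,-.3,.027],.027)
n=[(477,65,-20,29),(580,38,20,29),(623,175,20,-29),(548,195,-9,-29),(510,170,-20,-15)]
o=[(w2,R(u,v),(a/1e3,b/1e3)) for u,v,a,b in n]
fit(o,[.48,.1,.3,.014]); fit(o,[.48,.1,.3,.014],.014)
# bay mouth outer edges at deck
for u,v in[(30,140),(272,98),(318,410)]: print(onz(w3,L(u,v),.044).round(4))
E
python3 m1.py
```

```text
x,y,yaw,z [0.4966 0.3355 0.1614 0.0521] deg 9.25 res 1.04
x,y,yaw,z [0.4964 0.336  0.1614 0.057 ] deg 9.25 res 1.45
hub tri [ 0.508   0.3448 -0.0136]
x,y,yaw,z [ 0.471  -0.05   -0.4125  0.017 ] deg -23.63 res 0.7
x,y,yaw,z [ 0.4704 -0.0427 -0.4114  0.027 ] deg -23.57 res 1.11
x,y,yaw,z [ 0.4723  0.0887  0.3003 -0.0028] deg 17.21 res 0.72
x,y,yaw,z [0.4714 0.0947 0.2999 0.014 ] deg 17.18 res 1.96
[0.4657 0.365  0.044 ]
[0.5152 0.3733 0.044 ]
[0.5272 0.3094 0.044 ]
```

```bash
python3 - <<'E'
from h import *
L=lambda u,v:((u+.5)/4-.5+295,(v+.5)/4-.5+80)
w3=load("w3");w2=load("w2")
print(tri([(w3,L(208,343)),(w2,(389.3,9))]).round(4), onz(w3,L(208,343),.057).round(4))
print("slim hub",tri([(w3,(311,362)),(w2,(305+110/3,215+87/3))]).round(4))
plan([.4964,.336,.14],90+9.2,4)
E
```

```text
[0.5031 0.3247 0.0552] [0.5023 0.3251 0.057 ]
slim hub [0.471  0.1079 0.0154]
row lin [0.3   0.113 0.54 ] roll -0.456 mm/row 25.1 x 4
```

```bash
python3 -m jog '[{"linear":[0.3,0.11,0.54],"roll":-0.46},{"linear":[0.3,0.11,0.54],"roll":-0.46},{"linear":[0.3,0.11,0.54],"roll":-0.46},{"linear":[0.3,0.11,0.54],"roll":-0.46},{"linear":[0,0,0.6],"roll":0},{"linear":[0,0,0.4],"roll":0},{"linear":[0,0,0],"roll":0},{"linear":[0,0,0],"roll":0},{"linear":[0,0,0],"roll":0}]'
python3 - <<'E'
from h import *
plan([.4965,.336,.046],90+9.25,4)
E
```

```text
time_s: 3.5
position: [0.4964, 0.3364, 0.1022]
tool_rot: [[-0.161, 0.987, 0.002], [0.987, 0.161, 0.001], [0.0, 0.002, -1.0]]
ft_force: [0.3, 0.4, 0.3]
grip_width: 0.0853
gripper_force: 0.0
row lin [-0.003  0.     0.351] roll 0.001 mm/row 14.1 x 4
```

```bash
python3 -m jog '[{"linear":[0,0,0.36],"roll":0},{"linear":[0,0,0.36],"roll":0},{"linear":[0,0,0.36],"roll":0},{"linear":[0,0,0.31],"roll":0},{"linear":[0,0,0],"roll":0},{"linear":[0,0,0],"roll":0}]'
python3 -m jog '[{"linear":[0,0,0],"roll":0},{"linear":[0,0,0],"roll":0},{"linear":[0,0,0],"roll":0},{"linear":[0,0,0],"roll":0},{"linear":[0,0,0],"roll":0},{"linear":[0,0,0],"roll":0},{"linear":[0,0,0],"roll":0},{"linear":[0,0,0],"roll":0}]' -1 80
```

```text
time_s: 4.0
position: [0.496, 0.337, 0.0461]
tool_rot: [[-0.162, 0.987, 0.001], [0.987, 0.162, 0.0], [0.0, 0.001, -1.0]]
ft_force: [-0.2, -0.1, 0.9]
grip_width: 0.0855
gripper_force: 0.0
time_s: 4.67
position: [0.4959, 0.3374, 0.0462]
tool_rot: [[-0.163, 0.987, 0.002], [0.987, 0.163, 0.001], [0.0, 0.002, -1.0]]
ft_force: [-1.1, -1.5, 6.9]
grip_width: 0.0381
gripper_force: 80.9
```

```bash
python3 -m jog '[{"linear":[0,0,-0.1],"roll":0},{"linear":[0,0,-0.1],"roll":0},{"linear":[0,0,-0.1],"roll":0},{"linear":[0,0,-0.1],"roll":0},{"linear":[0,0,-0.2],"roll":0},{"linear":[0,0,-0.3],"roll":0},{"linear":[0,0,-0.4],"roll":0},{"linear":[0,0,-0.6],"roll":0},{"linear":[0,0,-0.6],"roll":0},{"linear":[0,0,0],"roll":0}]'
python3 - <<'E'
from h import *
s=env.observe(); w=cal("wrist"); cv2.imwrite("pics/w4.png",optics.get_image("wrist")[:,:,::-1]); np.savez("w4",K=w[0],D=w[1],T=w[2])
cv2.imwrite("pics/side4.png",optics.get_image("side")[:,:,::-1])
print(s["grip_width"],s["ft_force"])
plan([.56,.01,.13],90,13)
E
```

```text
time_s: 5.5
position: [0.4971, 0.338, 0.1504]
tool_rot: [[-0.163, 0.987, 0.008], [0.987, 0.163, 0.004], [0.002, 0.009, -1.0]]
ft_force: [-0.4, -0.3, 0.5]
grip_width: 0.0376
gripper_force: 82.7
0.03757765230027403 [-0.42467676 -0.33041985  0.46158057]
row lin [-0.639  0.068  0.031] roll 0.144 mm/row 25.7 x 13
```

View pics/w4.png

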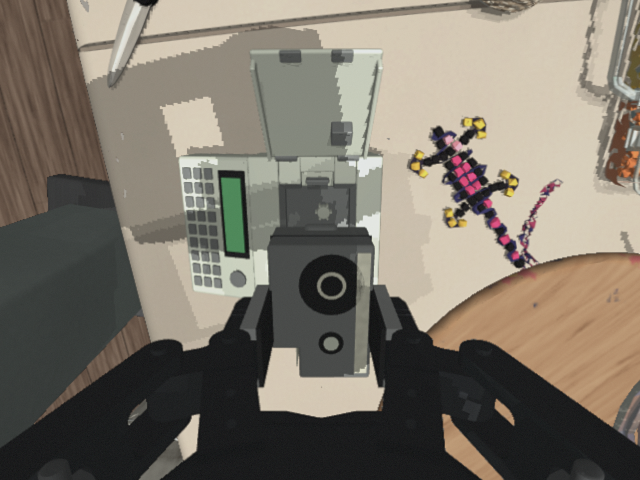

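Wrist view 4: cassette held upright between the fingers, clear of the now-empty bay at (320,205). I'll carry it to the bare spot.

```bash
python3 -m jog '[{"linear":[-0.69,0.07,0.03],"roll":0.15},{"linear":[-0.69,0.07,0.03],"roll":0.15},{"linear":[-0.69,0.07,0.03],"roll":0.15},{"linear":[-0.69,0.07,0.03],"roll":0.15},{"linear":[-0.69,0.07,0.03],"roll":0.15},{"linear":[-0.69,0.07,0.03],"roll":0.15},{"linear":[-0.69,0.07,0.03],"roll":0.15},{"linear":[-0.69,0.07,0.03],"roll":0.15},{"linear":[-0.69,0.07,0.03],"roll":0.15},{"linear":[-0.69,0.07,0.03],"roll":0.15},{"linear":[-0.69,0.07,0.03],"roll":0.15},{"linear":[-0.69,0.07,0.03],"roll":0.15}]'
python3 -m jog '[{"linear":[0,0,0],"roll":0},{"linear":[0,0,0.3],"roll":0},{"linear":[0,0,0.5],"roll":0},{"linear":[0,0,0.5],"roll":0},{"linear":[0,0,0.5],"roll":0},{"linear":[0,0,0],"roll":0},{"linear":[0,0,0],"roll":0}]'
```

```text
time_s: 6.6
position: [0.5584, 0.0095, 0.1295]
tool_rot: [[-0.005, 1.0, -0.002], [1.0, 0.005, 0.0], [0.001, -0.002, -1.0]]
ft_force: [0.5, 0.1, -0.6]
grip_width: 0.0376
gripper_force: 82.7
time_s: 7.18
position: [0.5583, 0.0112, 0.0577]
tool_rot: [[-0.006, 1.0, -0.003], [1.0, 0.006, 0.001], [0.001, -0.003, -1.0]]
ft_force: [0.8, -0.7, 0.8]
grip_width: 0.0374
gripper_force: 82.7
```

```bash
python3 -m jog '[{"linear":[0,0,0.3],"roll":0},{"linear":[0,0,0.25],"roll":0},{"linear":[0,0,0.2],"roll":0},{"linear":[0,0,0.1],"roll":0},{"linear":[0,0,0.08],"roll":0},{"linear":[0,0,0],"roll":0},{"linear":[0,0,0],"roll":0}]'
```

```text
time_s: 7.77
position: [0.5591, 0.0107, 0.0216]
tool_rot: [[-0.006, 1.0, 0.0], [1.0, 0.006, -0.0], [-0.0, 0.0, -1.0]]
ft_force: [-0.1, -0.4, -0.4]
grip_width: 0.0371
gripper_force: 82.7
```

```bash
python3 -m jog '[{"linear":[0,0,0.04],"roll":0},{"linear":[0,0,0.04],"roll":0},{"linear":[0,0,0.03],"roll":0},{"linear":[0,0,0],"roll":0}]'; python3 -m jog '[{"linear":[0,0,0.02],"roll":0},{"linear":[0,0,0],"roll":0}]'
```

```text
time_s: 8.1
position: [0.5589, 0.0107, 0.0168]
tool_rot: [[-0.006, 1.0, -0.0], [1.0, 0.006, 0.0], [0.0, -0.0, -1.0]]
ft_force: [0.7, 0.0, -0.5]
grip_width: 0.0374
gripper_force: 82.7
time_s: 8.27
position: [0.559, 0.0107, 0.0162]
tool_rot: [[-0.006, 1.0, 0.0], [1.0, 0.006, -0.0], [-0.0, 0.0, -1.0]]
ft_force: [0.5, 0.3, -0.9]
grip_width: 0.0377
gripper_force: 82.7
```

```bash
python3 -m jog '[{"linear":[0,0,0.025],"roll":0},{"linear":[0,0,0.025],"roll":0},{"linear":[0,0,0],"roll":0}]'; python3 -m jog '[{"linear":[0,0,0.02],"roll":0},{"linear":[0,0,0],"roll":0}]'
```

```text
time_s: 8.52
position: [0.5591, 0.0107, 0.0161]
tool_rot: [[-0.006, 1.0, 0.001], [1.0, 0.006, -0.0], [-0.0, 0.001, -1.0]]
ft_force: [-6.4, -0.1, 19.3]
grip_width: 0.0376
gripper_force: 85.0
time_s: 8.68
position: [0.5591, 0.0107, 0.0161]
tool_rot: [[-0.006, 1.0, 0.002], [1.0, 0.006, -0.001], [-0.001, 0.002, -1.0]]
ft_force: [-8.8, 0.8, 28.1]
grip_width: 0.0373
gripper_force: 85.9
```

Contact is at TCP z 0.0161. I'll ease off, release and lift.

```bash
python3 -m jog '[{"linear":[0,0,-0.06],"roll":0},{"linear":[0,0,0],"roll":0}]'; python3 -m jog '[{"linear":[0,0,0],"roll":0},{"linear":[0,0,0],"roll":0},{"linear":[0,0,0],"roll":0},{"linear":[0,0,0],"roll":0}]' 0.4 
python3 -m jog '[{"linear":[0,0,-0.4],"roll":0},{"linear":[0,0,-0.6],"roll":0},{"linear":[0,0,-0.8],"roll":0},{"linear":[0.2,-0.5,-0.8],"roll":0.5},{"linear":[0.2,-0.5,-0.8],"roll":0.5},{"linear":[0.2,-0.5,-0.4],"roll":0.5},{"linear":[0.2,-0.5,0],"roll":0.5},{"linear":[0.2,-0.5,0],"roll":0.5},{"linear":[0,0,0],"roll":0},{"linear":[0,0,0],"roll":0}]' 1
python3 - <<'E'
from h import *
s=env.observe(); w=cal("wrist"); im=optics.get_image("wrist")[:,:,::-1]; cv2.imwrite("pics/w5.png",im); np.savez("w5",K=w[0],D=w[1],T=w[2])
C=cal("wrist"); print(abs(s["qvel"]).max(),proj(C,[[.4704,-.0427,.027],[.559,.0107,.027],[.471,.095,.014]]).round(0).tolist())
E
```

```text
time_s: 8.85
position: [0.5593, 0.0107, 0.0164]
tool_rot: [[-0.006, 1.0, 0.001], [1.0, 0.006, -0.0], [-0.0, 0.001, -1.0]]
ft_force: [0.9, -0.0, -0.4]
grip_width: 0.0378
gripper_force: 82.7
time_s: 9.18
position: [0.5589, 0.0108, 0.0154]
tool_rot: [[-0.006, 1.0, -0.0], [1.0, 0.006, 0.0], [0.0, -0.0, -1.0]]
ft_force: [-1.2, 0.1, 0.1]
grip_width: 0.0593
gripper_force: 0.0
time_s: 10.02
position: [0.4624, 0.0589, 0.168]
tool_rot: [[0.209, 0.978, 0.0], [0.978, -0.209, -0.0], [-0.0, 0.0, -1.0]]
ft_force: [0.6, 0.3, -0.5]
grip_width: 0.0856
gripper_force: 0.0
2.090822781708159 [[354.0, 329.0], [450.0, 250.0], [320.0, 168.0]]
```

View pics/w5.png

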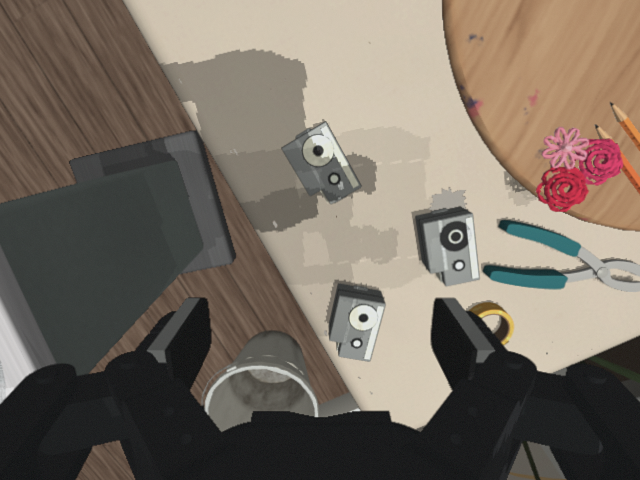

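Wrist view 5: empty cassette lies flat at (447,247), new cassette's top at (357,325) with corners TL (338,296), TR (384,302), BR (373,360), slim cassette untouched at (322,162). I'll refine the new cassette's pose.

```bash
python3 - <<'E'
from h import *
w=load("w5"); g=cv2.cvtColor(cv2.imread("pics/w5.png"),cv2.COLOR_BGR2GRAY)
p=np.array([[338,296],[384,302],[373,361],[339,355],[331,341]],np.float32)
q=cv2.cornerSubPix(g,p.reshape(-1,1,2).copy(),(3,3),(-1,-1),(3,30,.01))[:,0]; print(q.round(1).tolist())
l=[(-20,29),(20,29),(20,-29),(-9,-29),(-20,-15)]
for P in(p,q):
    o=[(w,tuple(map(float,a)),(b[0]/1e3,b[1]/1e3)) for a,b in zip(P,l)]
    fit(o,[.47,-.043,-.4,.027]); fit(o,[.47,-.043,-.4,.027],.027)
# height from two wrist views: white hub
R=lambda u,v:((u-440+.5)/3-.5+305,(v+.5)/3-.5+215)
print(tri([(w,(363.5,318)),(load("w2"),R(565,446))]).round(4))
E
```

```text
[[337.8999938964844, 296.20001220703125], [385.1000061035156, 303.6000061035156], [373.0, 361.0], [337.70001220703125, 355.5], [328.70001220703125, 340.0]]
x,y,yaw,z [ 0.4713 -0.0462 -0.3544  0.0206] deg -20.3 res 1.08
x,y,yaw,z [ 0.4715 -0.0424 -0.354   0.027 ] deg -20.28 res 1.67
x,y,yaw,z [ 0.4709 -0.0448 -0.3774  0.0233] deg -21.62 res 2.08
x,y,yaw,z [ 0.471  -0.0426 -0.3771  0.027 ] deg -21.61 res 1.84
[ 0.4796 -0.034   0.0264]
```

```bash
python3 - <<'E'
from h import *
plan([.471,-.0425,.07],68,6)
E
```

```text
row lin [-0.396  0.149  0.408] roll 0.33 mm/row 23.5 x 6
```

```bash
python3 -m jog '[{"linear":[-0.4,0.15,0.4],"roll":0.33},{"linear":[-0.4,0.15,0.4],"roll":0.33},{"linear":[-0.4,0.15,0.4],"roll":0.33},{"linear":[-0.4,0.15,0.4],"roll":0.33},{"linear":[-0.4,0.15,0.4],"roll":0.33},{"linear":[-0.4,0.15,0.4],"roll":0.33},{"linear":[0,0,0],"roll":0},{"linear":[0,0,0],"roll":0}]'
python3 - <<'E'
from h import *
plan([.471,-.0425,.017],68,4)
E
```

```text
time_s: 10.73
position: [0.4707, -0.0443, 0.071]
tool_rot: [[0.376, 0.926, -0.002], [0.926, -0.376, 0.001], [0.0, -0.002, -1.0]]
ft_force: [-0.2, -0.0, 0.8]
grip_width: 0.0853
gripper_force: 0.0
row lin [ 0.011 -0.002  0.338] roll -0.006 mm/row 13.5 x 4
```

```bash
python3 -m jog '[{"linear":[0.01,0,0.4],"roll":0},{"linear":[0.01,0,0.4],"roll":0},{"linear":[0.01,0,0.3],"roll":0},{"linear":[0.01,0,0.25],"roll":0},{"linear":[0,0,0],"roll":0},{"linear":[0,0,0],"roll":0}]'
python3 -m jog '[{"linear":[0,0,0],"roll":0},{"linear":[0,0,0],"roll":0},{"linear":[0,0,0],"roll":0},{"linear":[0,0,0],"roll":0},{"linear":[0,0,0],"roll":0},{"linear":[0,0,0],"roll":0},{"linear":[0,0,0],"roll":0},{"linear":[0,0,0],"roll":0}]' -1 100
python3 -m jog '[{"linear":[0,0,-0.4],"roll":0},{"linear":[0,0,-0.6],"roll":0},{"linear":[0,0,-0.8],"roll":0},{"linear":[0,0,-0.8],"roll":0},{"linear":[0,0,0],"roll":0},{"linear":[0,0,0],"roll":0}]'
python3 - <<'E'
from h import *
s=env.observe(); w=cal("wrist"); im=optics.get_image("wrist")[:,:,::-1]; cv2.imwrite("pics/w6.png",im); np.savez("w6",K=w[0],D=w[1],T=w[2])
a=cv2.imread("pics/w4.png")[215:400,240:400]; b=im[215:400,240:400]
cv2.imwrite("pics/comp6.png",cv2.resize(np.hstack([a,b]),None,fx=2.5,fy=2.5,interpolation=cv2.INTER_CUBIC))
E
```

```text
time_s: 11.23
position: [0.4715, -0.0416, 0.0182]
tool_rot: [[0.374, 0.927, 0.0], [0.927, -0.374, -0.0], [0.0, 0.0, -1.0]]
ft_force: [0.2, -0.1, 1.1]
grip_width: 0.0858
gripper_force: 0.0
time_s: 11.9
position: [0.4713, -0.0421, 0.0189]
tool_rot: [[0.375, 0.927, 0.001], [0.927, -0.375, -0.0], [0.0, 0.001, -1.0]]
ft_force: [-1.3, 0.6, 12.7]
grip_width: 0.0368
gripper_force: 99.4
time_s: 12.4
position: [0.4715, -0.0422, 0.123]
tool_rot: [[0.375, 0.927, 0.003], [0.927, -0.375, -0.001], [0.0, 0.004, -1.0]]
ft_force: [0.6, 0.2, -0.8]
grip_width: 0.0361
gripper_force: 101.1
```

View pics/comp6.png

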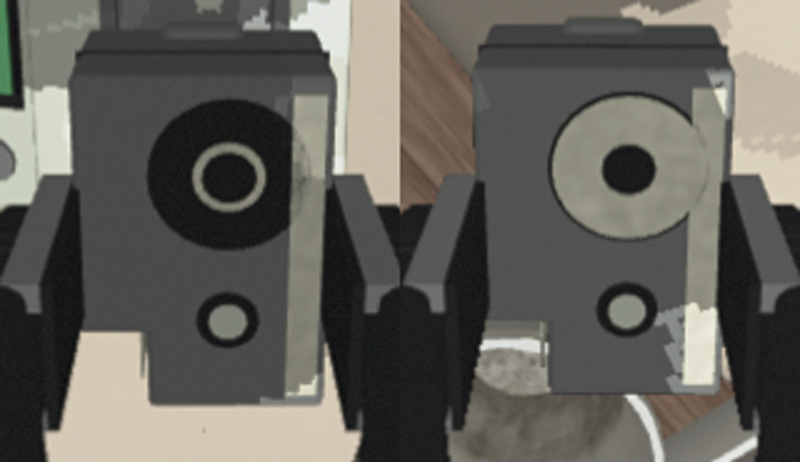

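Both are held right way round, with the cut corner at lower left. Small hub is at (227,321) for the empty and (627,311) for the new, big hub at (229,177) and (628,169). So the grip offset differs slightly; I'll compute it.

```bash
python3 - <<'E'
from h import *
s=env.observe(); Tt=np.eye(4);Tt[:3,:3]=s["tool_rot"];Tt[:3,3]=s["position"]
K,D,T=cal("wrist"); C=(K,D,np.linalg.inv(Tt)@T)   # camera in tool frame
px=lambda u,v:((u+.5)/2.5-.5+240,(v+.5)/2.5-.5+215)
E=[(229,177),(227,321),(238,403),(110,331)];N=[(228,169),(227,311),(235,392),(118,320)]
for a,b in zip(E,N):
    e=onz(C,px(*a),-.011); n=onz(C,px(*b),-.0083); print((e*1e3).round(1),(n*1e3).round(1),((n-e)*1e3).round(1))
R0=np.array([[-.163,.987,0],[.987,.163,0],[0,0,-1]]); p=np.array([.4962,.3374,0])
for d in(0.0,.002,.003,.004): print(d,(p-R0@[d,0,0]).round(4))
plan([.4962,.3374,.13],99.35,14)
E
```

```text
[ 12.1   4.5 -11. ] [12.2  4.5 -8.3] [ 0.1 -0.1  2.7]
[-13.    4.4 -11. ] [-12.9   4.5  -8.3] [0.1 0.1 2.7]
[-28.6   6.3 -11. ] [-28.5   5.9  -8.3] [ 0.1 -0.4  2.7]
[-14.9 -14.4 -11. ] [-14.6 -13.3  -8.3] [0.3 1.1 2.7]
0.0 [0.4962 0.3374 0.    ]
0.002 [0.4965 0.3354 0.    ]
0.003 [0.4967 0.3344 0.    ]
0.004 [0.4969 0.3335 0.    ]
row lin [ 0.686 -0.044 -0.015] roll -0.449 mm/row 27.5 x 14
```

```bash
python3 -m jog '[{"linear":[0.8,-0.05,-0.02],"roll":-0.52},{"linear":[0.8,-0.05,-0.02],"roll":-0.52},{"linear":[0.8,-0.05,-0.02],"roll":-0.52},{"linear":[0.8,-0.05,-0.02],"roll":-0.52},{"linear":[0.8,-0.05,-0.02],"roll":-0.52},{"linear":[0.8,-0.05,-0.02],"roll":-0.52},{"linear":[0.8,-0.05,-0.02],"roll":-0.52},{"linear":[0.8,-0.05,-0.02],"roll":-0.52},{"linear":[0.8,-0.05,-0.02],"roll":-0.52},{"linear":[0.8,-0.05,-0.02],"roll":-0.52},{"linear":[0.8,-0.05,-0.02],"roll":-0.52},{"linear":[0.8,-0.05,-0.02],"roll":-0.52}]'
python3 -m jog '[{"linear":[0,0,0],"roll":0},{"linear":[0,0,0],"roll":0},{"linear":[0,0,0],"roll":0}]'
python3 - <<'E'
from h import *
s=env.observe(); print(yaw(s["tool_rot"])); plan([.4962,.3374,.075],99.35,4)
E
```

```text
time_s: 13.45
position: [0.4977, 0.3383, 0.1292]
tool_rot: [[-0.161, 0.987, -0.003], [0.987, 0.161, -0.001], [-0.001, -0.003, -1.0]]
ft_force: [-0.4, -0.1, -0.6]
grip_width: 0.0369
gripper_force: 101.1
time_s: 13.7
position: [0.4982, 0.3365, 0.1298]
tool_rot: [[-0.159, 0.987, -0.003], [0.987, 0.159, -0.001], [-0.001, -0.003, -1.0]]
ft_force: [-0.1, -0.2, -0.9]
grip_width: 0.0363
gripper_force: 101.1
99.13711964804219
row lin [ 0.008 -0.011  0.342] roll -0.011 mm/row 13.7 x 4
```

```bash
python3 -m jog '[{"linear":[0.01,-0.01,0.3],"roll":0},{"linear":[0.01,-0.01,0.4],"roll":0},{"linear":[0.01,-0.01,0.4],"roll":0},{"linear":[0,-0.01,0.3],"roll":0},{"linear":[0,0,0],"roll":0},{"linear":[0,0,0],"roll":0},{"linear":[0,0,0],"roll":0}]'
python3 - <<'E'
from h import *
s=env.observe(); print(yaw(s["tool_rot"])); plan([.4962,.3374,.057],99.3,4)
E
```

```text
time_s: 14.28
position: [0.4975, 0.3374, 0.0759]
tool_rot: [[-0.158, 0.987, 0.001], [0.987, 0.158, 0.0], [0.0, 0.001, -1.0]]
ft_force: [-1.3, -0.0, 0.3]
grip_width: 0.0365
gripper_force: 101.0
99.08698514838939
row lin [ 0.001 -0.008  0.118] roll -0.011 mm/row 4.7 x 4
```

```bash
python3 -m jog '[{"linear":[0,-0.01,0.12],"roll":-0.03},{"linear":[0,-0.01,0.12],"roll":0},{"linear":[0,-0.01,0.12],"roll":0},{"linear":[0,0,0.1],"roll":0},{"linear":[0,0,0],"roll":0},{"linear":[0,0,0],"roll":0}]'
```

```text
time_s: 14.78
position: [0.4955, 0.3376, 0.0566]
tool_rot: [[-0.162, 0.987, -0.001], [0.987, 0.162, -0.0], [-0.0, -0.001, -1.0]]
ft_force: [-0.9, -0.8, -1.5]
grip_width: 0.0366
gripper_force: 101.0
```

It's inside the mouth with no side force. Continuing down onto the clips.

```bash
for i in 1; do python3 -m jog '[{"linear":[0,0,0.04],"roll":0},{"linear":[0,0,0.04],"roll":0},{"linear":[0,0,0.03],"roll":0},{"linear":[0,0,0],"roll":0}]'; done; python3 -m jog '[{"linear":[0,0,0.04],"roll":0},{"linear":[0,0,0.04],"roll":0},{"linear":[0,0,0],"roll":0}]'
```

```text
time_s: 15.12
position: [0.4963, 0.3379, 0.0535]
tool_rot: [[-0.162, 0.987, 0.002], [0.987, 0.162, 0.001], [0.0, 0.002, -1.0]]
ft_force: [-0.4, -2.4, 5.3]
grip_width: 0.0364
gripper_force: 101.8
time_s: 15.37
position: [0.4956, 0.3376, 0.049]
tool_rot: [[-0.162, 0.987, -0.0], [0.987, 0.162, -0.0], [-0.0, -0.0, -1.0]]
ft_force: [1.0, -1.3, 0.2]
grip_width: 0.0365
gripper_force: 101.1
```

The force rose then dropped, so it's past the clips. Now pressing onto the floor.

```bash
python3 -m jog '[{"linear":[0,0,0.03],"roll":0},{"linear":[0,0,0.02],"roll":0},{"linear":[0,0,0],"roll":0}]'; python3 -m jog '[{"linear":[0,0,0.02],"roll":0},{"linear":[0,0,0.01],"roll":0},{"linear":[0,0,0],"roll":0}]'
```

```text
time_s: 15.62
position: [0.4957, 0.3376, 0.0489]
tool_rot: [[-0.162, 0.987, 0.001], [0.987, 0.162, -0.0], [-0.0, 0.001, -1.0]]
ft_force: [-4.4, -4.5, 14.4]
grip_width: 0.0367
gripper_force: 102.8
time_s: 15.87
position: [0.4957, 0.3376, 0.0489]
tool_rot: [[-0.162, 0.987, 0.002], [0.987, 0.162, 0.0], [-0.0, 0.001, -1.0]]
ft_force: [-7.5, -6.7, 22.8]
grip_width: 0.0364
gripper_force: 103.9
```

```bash
python3 -m jog '[{"linear":[0,0,0.015],"roll":0},{"linear":[0,0,0],"roll":0},{"linear":[0,0,0],"roll":0}]'
python3 - <<'E'
from h import *
a=optics.get_image("side")[200:400,220:420,::-1]; b=optics.get_image("wrist")[:,:,::-1][60:460,160:500]
cv2.imwrite("pics/end.png",np.hstack([cv2.resize(a,(400,400),interpolation=cv2.INTER_CUBIC),b]))
s=env.observe(); print(s["ft_force"],s["position"])
E
```

```text
time_s: 16.12
position: [0.4957, 0.3376, 0.0488]
tool_rot: [[-0.162, 0.987, 0.002], [0.987, 0.162, 0.0], [-0.0, 0.002, -1.0]]
ft_force: [-9.4, -7.6, 28.4]
grip_width: 0.0366
gripper_force: 104.5
[-8.95962712 -6.94521091 28.32081699] [0.49572698 0.33762784 0.04883369]
```

View pics/end.png

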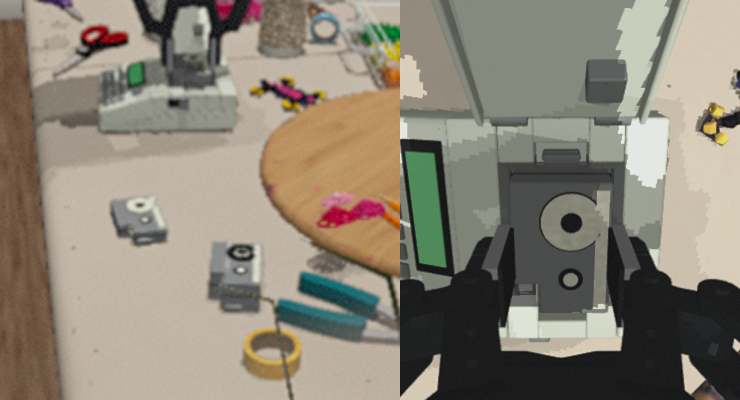

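The last picture shows the new cassette in the bay at (570,245), the empty one flat on the table at (235,275), and the slim one and the rest untouched.

```bash
python3 -c "
from rig import env
print(env.close_job())"
```

```text
the job is handed in; nothing more can be done
None
```

The job is handed in at about 16 s: the empty cassette lies flat, right side up, on the bare table, and the new one is snapped home in the bay with the gripper still pressing it down at about 28 N; no verdict came back.

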